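Snap the spare cap onto the open glaze jar

ROBOT

A 6-joint arm with a two-finger parallel gripper is mounted at the origin on the work surface. World frame = base frame: x ahead of the robot, y to its left, z up, the work surface at z = 0. Lengths are in m, angles in rad, forces in N, time in s.
With the tool pointing down it reaches from about 0.3 to 0.775 m from the base axis. Payload 14.6 kg.
Tool frame: the origin (TCP) lies between the finger pads; the fingertips stand 22 mm ahead of it and the grasp point (between the pads) lies 3 mm ahead of it (ctrl.tip_reach is the distance from the TCP to the fingertips, in m); z points along the fingers, y is the direction in which the jaws open and shut (so a half turn about z gives the same grasp; the last joint's range is limited). The gripper opens to 94 mm and grips with 3 to 60 N. Pads are 16 mm wide; open, the fingers measure 119 mm over their backs; the gripper's body (75 mm by 177 mm) begins 78 mm behind the grasp point.
Start: joints at [1.047, 0.3, 1.521, -0, 1.321, -0.067], TCP at [0.243, 0.494, 0.227] pointing down, gripper open.
Joint ranges: [-3.03, 3.03], [-0.79, 2.21], [0.23, 2.52], [-1.04, 4.18], [0, 3.07], [-2.55, 2.55]. Speed limits (rad/s): [2.22, 2.22, 2.57, 3.14, 3.14, 3.14].

INTERFACE

Orientations are given as [roll, pitch, yaw] about the fixed x, y, z axes, in that order (R = Rz(yaw) Ry(pitch) Rx(roll)).
In Python, from station import ctrl gives the robot as it stands. The module is installed in compiled form; this text tells all that it offers.
- The arm moves only by the shell command python3 -m creep 'ROWS' [OPENING] [FORCE]. ROWS is a JSON object of lists of equal length, an entry for each row: "xyz": the shift along the tool's x, y, z in mm, a list of three; "spin": the turn about the tool's z in rad. In form: {"xyz": [[tx, ty, tz], ...], "spin": [spin, ...]}. A call has 1 to 5 rows; each row shifts and turns the commanded pose from where the row before left it, along the tool's axes as they then stand; what a row does not reach is not made up. A row lasts 1/8 s, in which the tool goes at most 62.5 mm and 10.7 degrees, less where a joint would pass 70% of its speed; a pose out of reach is approached as far as the arm can. A call with a gripper value outside its range is refused whole. OPENING is the finger opening in mm, from 0 to 94, set as the call begins (- or left out, the last holds). The fingers move at their own pace and stop on an object; FORCE is the grip in N (left out, the last holds). Time passes only in rows, so rows that do not move let the fingers close. It gives the time, the measured TCP pose, the force and the opening at its end, in the units of the state.
- ctrl.get_obs(): the state, without advancing time (a new reading comes with each control period).
- ctrl.camera(name): name is "scene" or "top"; returns the picture (480x640x3 uint8, red, green, blue); there is no depth.
- ctrl.camera_model(name): a dict with "fx", "fy", "cx", "cy" (pixels), "k1" (the pictures are not rectified: a ray, as slopes to the right and down, at radius r is drawn at 1 + k1 r^2 times it, then the intrinsics apply), "R" (3x3) and "t" (3): a world point X has camera coordinates R X + t. Camera axes: x right, y down, z forward; pixel columns grow to the right and rows downward; lengths in m; the calibration is good to about 2 mm. A picture is of the moment at which its call begins. camera_model takes no time and is no camera call.
- ctrl.hand_in(): hands the job in, once; it reports no verdict.
The state is a dict: "time_s": time; "qpos": joint angles; "joint_vel": joint speeds; "tau": joint torques, N m; "ee_pos": TCP position; "eef_rot": TCP orientation; "force": force on the tool from outside, world axes, zero at the start; "moment": the same for the moment, N m; "grip_width": finger opening in m.
Only numpy, scipy, OpenCV 4.12 (cv2) and the standard library are available. Lean on these libraries where they do the work, as an engineer would, in place of code of your own. Each camera call takes 0.05 s, during which the arm holds its last target.

TASK

Fold both flaps of the small carton right back, take out the dark grey snap cap and press it straight down onto the bare spout of the one glaze jar that has no cap, past the click, until it sits fully home on the jar's neck. Finish while still holding: keep your gripper on the cap with a firm, steady downward push, about ten newtons, and do not let go or back off. Leave the brush, the stars and the bowl where they are.

Things in the scene. Friction and masses are not known exactly. Their poses are not given: they have to be found in the camera images.
- carton: open-topped cardboard carton fixed to the table, outer size 134 (its x) x 154 (its y) x 64 mm high, walls 3 mm; origin at the centre of its underside. A flat card insert fills its lower part; the insert's top, on which the contents stand, is 21 mm above the origin
- flap_left (a joint): left flap, 134 x 55 x 4 mm, hinged along the carton's rim on its +y side; value in rad: 0 = lying level inward over the carton, 1.57 = upright, 3.14 = folded right back level outside the carton, 3.3 = stop. It starts partly raised (0.6 to 0.95) and stays at any angle it is left at, held by a stiff crease (about 0.01 Nm); a level sideways push on the free edge of a low flap wedges it, so lift the edge along its arc while swinging it over
- flap_right (a joint): right flap, same size and values, hinged along the rim on the carton's -y side
- flap_left_hinge (a point): middle of the left flap's hinge line, at the rim, 64 mm above the table; its x axis runs along the hinge
- flap_right_hinge (a point): middle of the right flap's hinge line, as for the left
- flap_left_edge (a point): middle of the left flap's free edge, 55 mm from its hinge
- flap_right_edge (a point): middle of the right flap's free edge, 55 mm from its hinge
- snap_cap: dark grey ribbed plastic snap cap, about 30 g, 38 mm diameter, 33 mm high, closed flat top, open below (mouth 29 mm, narrowing to a 23 mm lip). It stands upright on the insert in the carton, under or between the flaps; origin at the centre of its underside, z up. Rigid: it can be gripped firmly by its sides
- jar_open: the open jar: white glaze jar with a plain clay-coloured band, 66 mm diameter, fixed upright in a rack, one of three in a row 100 mm apart; the other two look the same but already wear such caps. Origin at the centre of its underside, 14 mm above the table
- neck_collar: the open jar's round neck, 42 mm diameter, 6 mm high, on whose top face the cap's rim ends up; origin at the centre of its underside, 78 mm above the jar's origin
- stud_seat (a point): centre of the neck's top face at the foot of the spout: the cap's origin lies here when it is fully home. 98 mm above the table
- stud_tip (a point): top centre of the bare spout, a 20 mm thick stud 26 mm high with a tapered top and four small sprung beads around it, 14 mm above the seat. The cap slides freely over the stud until its lip meets the beads about 14 mm above home; then the push rises to about 8 N, drops with a click about 9 mm above home as the lip passes the beads (which then draw the cap down), and the cap comes to rest on the neck
- rack: plywood rack board fixed to the table, 150 (its x) x 320 (its y) x 14 mm, carrying the three jars in a row along its y, 30 mm behind its centre; a low rail along its front edge reaches 26 mm above the table
- brush: small brush, 150 mm long, lying across the front strip of the rack board, in front of the jars
- star_a: fired clay star ornament, 68 mm across, 9 mm thick, lying on the table
- star_b: smaller fired clay star, 48 mm across, 9 mm thick, lying on the table
- bowl: glazed bowl, 110 mm wide, 50 mm high, on the table

How it is judged:
By the outcome, as a careful person would: the job done as asked, in the order asked, and still so for the second after the job is handed in, while the arm keeps its last pose, push and grip.
It also fails if it takes over 67 s, if anything falls off the work surface, if the arm or the gripper's body presses on something with over 40 N, if the wrist force passes 120 N, or if a joint passes its speed limit or range.

## Working session

There is one attempt and no reset: what is moved stays moved. The work goes in short steps, Python scripts to look and compute and a shell command to move; the robot and the scene stay as the last step left them, time stands still between calls to the robot, and variables do not carry over. Pictures are saved under pics/ and viewed, and the job is handed in when it is done.

```bash
mkdir -p pics; ls; python3 - <<'E'
from station import ctrl
import cv2, numpy as np
np.set_printoptions(precision=4,suppress=True)
for n in ("scene","top"):
    im=ctrl.camera(n); cv2.imwrite(f"pics/{n}0.png",im[:,:,::-1]); m=ctrl.camera_model(n); print(n,m)
o=ctrl.get_obs()
for k,v in o.items(): print(k,v)
print(ctrl.tip_reach)
E
```

```text
pics
scene {'fx': 553.4064418845911, 'fy': 553.4064418845911, 'cx': 317.9501981880454, 'cy': 233.57998055846434, 'k1': -0.11586777385445997, 'R': array([[ 0.6658,  0.7461,  0.0025],
       [ 0.6466, -0.5754, -0.5008],
       [-0.3723,  0.335 , -0.8656]]), 't': array([-0.4314, -0.3417,  1.3587])}
top {'fx': 594.6991925830101, 'fy': 594.6991925830101, 'cx': 312.9614421117036, 'cy': 242.8481283122979, 'k1': 0.018751144874295148, 'R': array([[-0.0017, -1.    ,  0.0011],
       [-0.9829,  0.0015, -0.1843],
       [ 0.1843, -0.0014, -0.9829]]), 't': array([0.0066, 0.6039, 1.026 ])}
time_s 0.1
qpos [ 1.0474  0.3004  1.5215 -0.      1.3207 -0.0666]
joint_vel [ 0.0002 -0.0029 -0.     -0.0012  0.0008  0.0015]
tau [  0.0021 -53.265  -35.3285   0.071    0.0234  -0.0001]
ee_pos [0.2425 0.4934 0.227 ]
eef_rot [-3.1407 -0.0001  2.6848]
force [-0.4249 -0.6254 -0.3834]
moment [-0.0101 -0.0336 -0.041 ]
grip_width 0.09421278653447043
0.022
```

View pics/scene0.png

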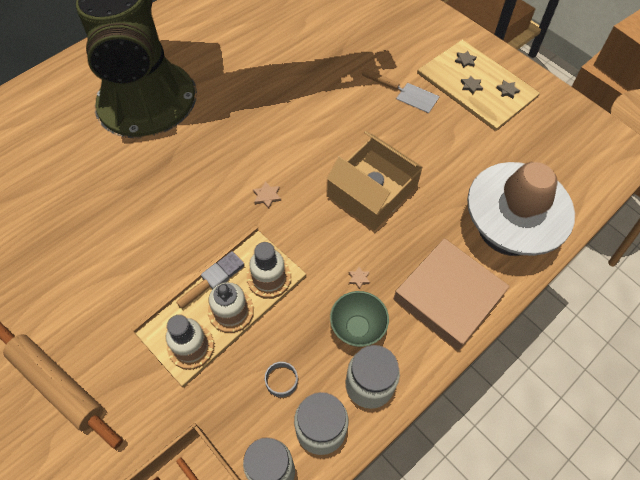

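View pics/top0.png

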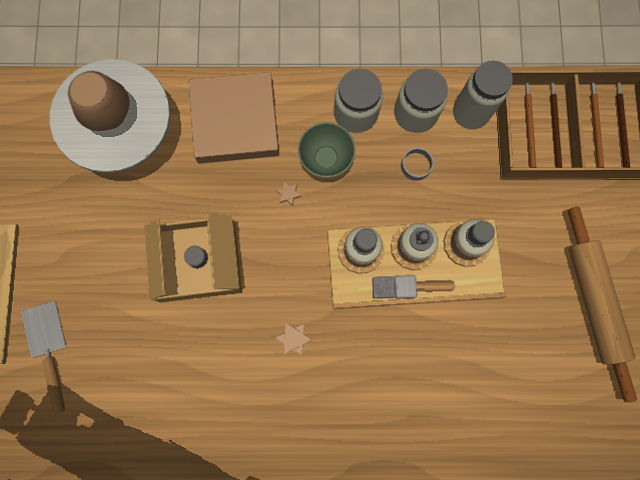

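The scene picture shows the carton at about (375,185) and the rack at (220,305). In the top picture the carton is at about (195,258), with the cap at (195,257). The middle jar, with its bare spout at about (422,238), is the open one. I'll enlarge both areas to measure them.

```bash
cat > h.py <<'E'
import numpy as np, cv2
from station import ctrl
np.set_printoptions(precision=4,suppress=True)
M={n:ctrl.camera_model(n) for n in ("scene","top")}
def ray(n,uv):
    m=M[n]; d=np.array([(uv[0]-m['cx'])/m['fx'],(uv[1]-m['cy'])/m['fy']])
    s=d.copy()
    for _ in range(20): s=d/(1+m['k1']*(s@s))
    R=np.array(m['R']);t=np.array(m['t'])
    return -R.T@t, R.T@np.array([s[0],s[1],1.])
def onz(n,uv,z):
    c,d=ray(n,uv); return c+d*(z-c[2])/d[2]
def tri(uvs,uvt):
    A=np.zeros((3,3));b=np.zeros(3);L=[]
    for n,uv in (("scene",uvs),("top",uvt)):
        c,d=ray(n,uv);d=d/np.linalg.norm(d);P=np.eye(3)-np.outer(d,d);A+=P;b+=P@c;L.append((c,P))
    x=np.linalg.solve(A,b); return x,[np.linalg.norm(P@(x-c))*1e3 for c,P in L]
def proj(n,X):
    m=M[n]; p=np.array(m['R'])@np.asarray(X,float)+np.array(m['t']); s=p[:2]/p[2]; s=s*(1+m['k1']*(s@s))
    return np.array([m['fx']*s[0]+m['cx'],m['fy']*s[1]+m['cy']])
def crop(n,x0,y0,w,h,k,out,im=None):
    if im is None: im=ctrl.camera(n)
    c=cv2.resize(im[y0:y0+h,x0:x0+w,::-1],None,fx=k,fy=k,interpolation=cv2.INTER_CUBIC)
    cv2.imwrite("pics/"+out,c)
E
python3 - <<'E'
from h import *
T=cv2.imread("pics/top0.png")[:,:,::-1];S=cv2.imread("pics/scene0.png")[:,:,::-1]
a=[(T,130,195,130,120),(S,315,125,130,120),(T,340,205,130,120),(S,170,225,130,120)]
r=[cv2.resize(i[y:y+h,x:x+w,::-1],(400,300) if 0 else (390,300),interpolation=cv2.INTER_CUBIC) for i,x,y,w,h in a]
cv2.imwrite("pics/c0.png",np.vstack([np.hstack(r[:2]),np.hstack(r[2:])]))
E
```

```text
(no output)
```

View pics/c0.png

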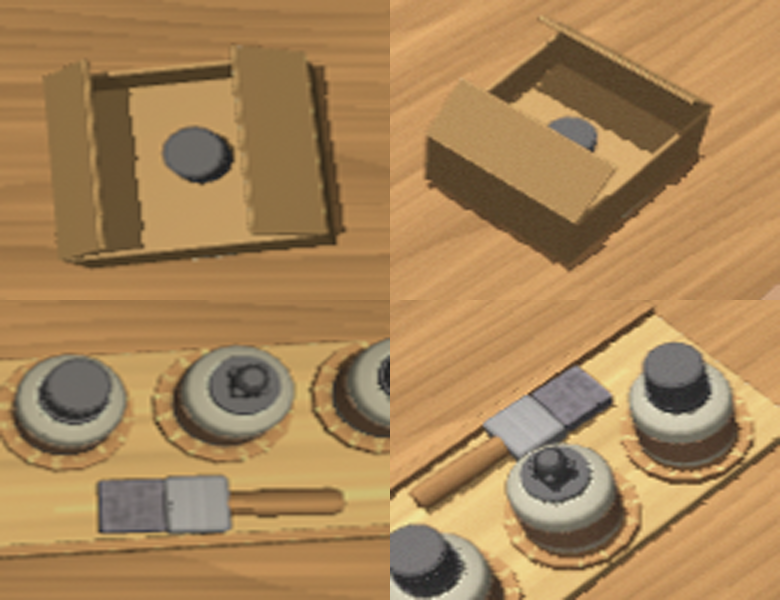

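```bash
python3 - <<'E'
from h import *
T=lambda x,y:(130+(x+.5)/3-.5,195+(y+.5)/2.5-.5)
S=lambda x,y:(315+(x-390+.5)/3-.5,125+(y+.5)/2.5-.5)
P={'R_edge_far':(S(615,175),T(235,47)),'R_edge_near':(S(465,82),T(248,235)),
'R_h_far':(S(577,222),T(306,55)),'R_h_near':(S(427,135),T(328,238)),
'L_edge_far':(S(697,100),T(88,62)),'L_edge_near':(S(543,18),T(105,248)),
'L_h_far':(S(711,106),T(44,75)),'L_h_near':(S(560,38),T(65,262))}
for k,(s,t) in P.items():
    x,e=tri(s,t); print(k,x,np.array(e), 'top@64',onz('top',t,.064)[:2],'scene@64',onz('scene',s,.064)[:2])
for k,t in (('Rh_far',T(306,55)),('Rh_near',T(328,238))): pass
im=cv2.imread("pics/top0.png")
for (x0,y0,x1,y1) in ((178,240,212,275),):
    g=im[y0:y1,x0:x1]; hsv=cv2.cvtColor(g,cv2.COLOR_BGR2HSV); 
    m=((hsv[:,:,1]<60)&(hsv[:,:,2]<140)).astype(np.uint8); c,_=cv2.findContours(m,0,1); c=max(c,key=cv2.contourArea)
    print('cap',cv2.minEnclosingCircle(c),cv2.boundingRect(c),cv2.contourArea(c))
    ctr=cv2.minEnclosingCircle(c)[0]
    for z in (.05,.054): print(onz('top',(ctr[0]+x0,ctr[1]+y0),z))
# necks
T2=lambda x,y:(340+(x+.5)/3-.5,205+(y-300+.5)/2.5-.5); S2=lambda x,y:(170+(x-390+.5)/3-.5,225+(y-300+.5)/2.5-.5)
print('stud tip', tri(S2(548,458),T2(255,374)), onz('top',T2(255,374),.124),onz('scene',S2(548,458),.124))
print('neck', onz('top',T2(245,385),.098), onz('scene',S2(556,474),.098))
print('capR', onz('top',T2(78,389),.131), onz('scene',S2(676,363),.131))
for n in M: print(n,'cam',-M[n]['R'].T@M[n]['t'])
E
```

```text
R_edge_far [0.6497 0.1908 0.0928] [0.8705 0.8705] top@64 [0.6571 0.1967] scene@64 [0.6379 0.2063]
R_edge_near [0.516 0.179 0.094] [0.8974 0.8974] top@64 [0.5197 0.1848] scene@64 [0.4992 0.1948]
R_h_far [0.652  0.1545 0.0624] [0.8973 0.8973] top@64 [0.6511 0.1535] scene@64 [0.653  0.1545]
R_h_near [0.5187 0.1391 0.0576] [1.1248 1.1248] top@64 [0.5175 0.1373] scene@64 [0.5225 0.137 ]
L_edge_far [0.6382 0.2767 0.1035] [2.1281 2.1281] top@64 [0.646  0.2853] scene@64 [0.6226 0.3055]
L_edge_near [0.5071 0.2598 0.1038] [0.7996 0.7996] top@64 [0.5106 0.269 ] scene@64 [0.485  0.2867]
L_h_far [0.6349 0.3092 0.0657] [1.8796 1.8796] top@64 [0.6364 0.3113] scene@64 [0.6336 0.3084]
L_h_near [0.5009 0.2944 0.046 ] [2.7948 2.7948] top@64 [0.5008 0.2921] scene@64 [0.5096 0.28  ]
cap ((17.40243911743164, 16.768293380737305), 11.443323135375977) (7, 6, 22, 22) 340.0
[0.5796 0.2197 0.05  ]
[0.5789 0.2189 0.054 ]
stud tip (array([ 0.6055, -0.1858,  0.1235]), [np.float64(0.7761865962749753), np.float64(0.776186596274783)]) [ 0.6057 -0.185   0.124 ] [ 0.6053 -0.1866  0.124 ]
neck [ 0.6032 -0.1839  0.098 ] [ 0.6065 -0.1863  0.098 ]
capR [ 0.5941 -0.0835  0.131 ] [ 0.5996 -0.0849  0.131 ]
scene cam [ 1.0139 -0.3299  1.0059]
top cam [0.4045 0.0071 1.1197]
```

```bash
python3 - <<'E'
from h import *
T=cv2.imread("pics/top0.png")[:,:,::-1];S=cv2.imread("pics/scene0.png")[:,:,::-1]
a=[(T,395,215,60,60),(S,205,275,60,60)]
r=[cv2.resize(i[y:y+h,x:x+w,::-1],(390,390),interpolation=cv2.INTER_CUBIC) for i,x,y,w,h in a]
cv2.imwrite("pics/c1.png",np.hstack(r))
E
```

```text
(no output)
```

View pics/c1.png

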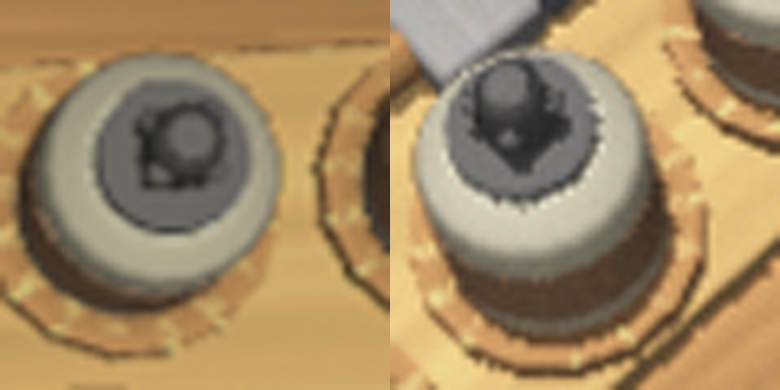

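```bash
python3 - <<'E'
from h import *
t=lambda x,y:(395+(x+.5)/6.5-.5,215+(y+.5)/6.5-.5); s=lambda x,y:(205+(x-390+.5)/6.5-.5,275+(y+.5)/6.5-.5)
print(onz('top',t(190,138),.124),onz('scene',s(508,85),.124),tri(s(508,85),t(190,138)))
print(onz('top',t(172,155),.098),onz('scene',s(522,128),.098),tri(s(522,128),t(172,155)))
E
```

```text
[ 0.6031 -0.1835  0.124 ] [ 0.6054 -0.1858  0.124 ] (array([ 0.6037, -0.1847,  0.1198]), [np.float64(0.46847338735104804), np.float64(0.4684733873509221)])
[ 0.6036 -0.1834  0.098 ] [ 0.6063 -0.1864  0.098 ] (array([ 0.6043, -0.185 ,  0.0928]), [np.float64(0.6902728126920405), np.float64(0.69027281269193)])
```

```bash
cat >> h.py <<'E'
C=np.array([.5765,.2236]); YAW=.105
def loc2w(x,y):
    c,s=np.cos(YAW),np.sin(YAW); return C+np.array([c*x-s*y,s*x+c*y])
def st():
    o=ctrl.get_obs(); return o
def shift(w,tipz,yaw=None):
    """tool-frame shift in mm from measured pose to world xy w, tip height tipz"""
    o=ctrl.get_obs(); p=np.array(o['ee_pos']); y=o['eef_rot'][2]
    d=np.array([w[0],w[1],tipz+.022])-p
    r=[d[0]*np.cos(y)+d[1]*np.sin(y), d[0]*np.sin(y)-d[1]*np.cos(y), -d[2]]
    print('shift mm',np.array(r)*1e3,'yaw',y, 'spin to' ,yaw, None if yaw is None else y-yaw)
E
python3 -m creep '{"xyz":[[0,0,0],[0,0,0],[0,0,0],[0,0,0],[0,0,0]],"spin":[0.18,0.18,0.18,0.18,0.18]}' 0 10
python3 -m creep '{"xyz":[[0,0,0],[0,0,0]],"spin":[0.11,0]}'
python3 -c "
from h import *
shift(loc2w(0,.025),.14,1.676);print(loc2w(0,.025))"
```

```text
time_s: 0.72
ee_pos: [0.2425, 0.4935, 0.2271]
eef_rot: [-3.141, 0.001, 1.779]
force: [0.6, -1.5, -0.9]
grip_width: 0.0473
time_s: 0.98
ee_pos: [0.2425, 0.4935, 0.2272]
eef_rot: [-3.141, 0.0, 1.676]
force: [-1.4, -0.3, 0.8]
grip_width: 0.0277
shift mm [-278.3523  303.9186   65.1731] yaw 1.6755434295926164 spin to 1.676 -0.0004565704073835608
[0.5739 0.2485]
```

```bash

python3 -m creep '{"xyz":[[-40,43,0],[-40,43,0],[-40,43,0],[-40,43,0],[-40,43,0]],"spin":[0,0,0,0,0]}'
python3 -m creep '{"xyz":[[-39,43,15],[-39,43,20],[0,0,30],[0,0,0]],"spin":[0,0,0,0]}'
python3 -c "
from h import *
shift(loc2w(0,.025),.14,1.676)
crop('top',100,180,200,150,4,'t1.png')
crop('scene',300,90,200,150,4,'s1.png')"
```

```text
time_s: 1.6
ee_pos: [0.4785, 0.3156, 0.2274]
eef_rot: [-3.142, 0.0, 1.678]
force: [0.2, 1.3, 0.5]
grip_width: 0.0005
time_s: 2.1
ee_pos: [0.57, 0.2476, 0.1601]
eef_rot: [-3.137, 0.001, 1.676]
force: [0.2, 0.6, 1.0]
grip_width: 0.0006
shift mm [ 0.4075  3.9086 -1.8959] yaw 1.676307181838906 spin to 1.676 0.00030718183890598993
```

View pics/t1.png

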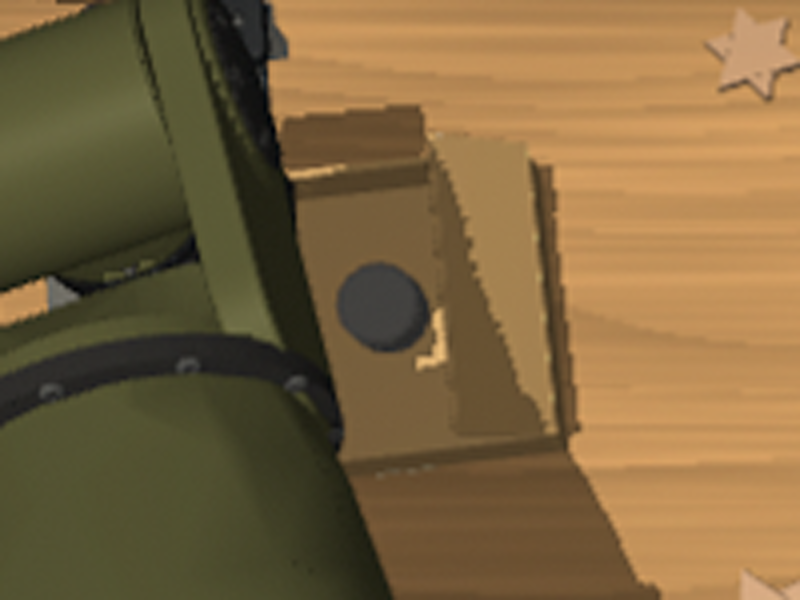

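View pics/s1.png

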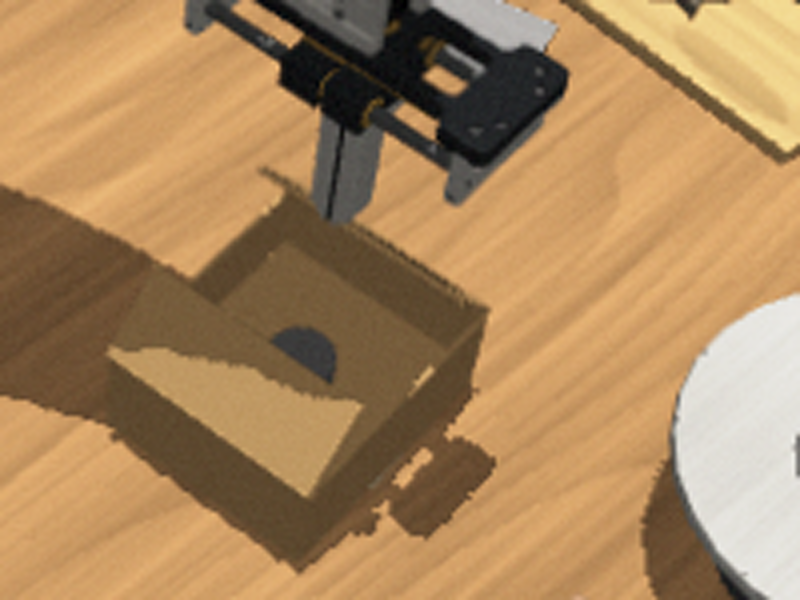

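The scene picture shows the closed fingertips at crop (337,218), between the flaps. The cap can be seen past the right flap at crop (305,350). In the top view the arm hides the left flap. I'll compare the tip position with the calibration.

```bash

python3 -c "
from h import *
o=ctrl.get_obs();p=np.array(o['ee_pos']);p[2]-=.022
y=o['eef_rot'][2];X=np.array([np.cos(y),np.sin(y),0]);Y=np.array([np.sin(y),-np.cos(y),0])
for a,b in ((-8,-12.5),(-8,12.5),(8,12.5),(8,-12.5),(0,0)):
    q=proj('scene',p+X*a/1e3+Y*b/1e3); print(a,b,(q-[300,90]+.5)*4-.5)
"
```

```text
-8 -12.5 [311.8725 200.6337]
-8 12.5 [350.7851 226.9346]
8 12.5 [370.5138 208.616 ]
8 -12.5 [331.6882 182.6027]
0 0 [341.1761 204.6139]
```

```bash

python3 -m creep '{"xyz":[[0,4,25],[0,0,28],[0,0,0]],"spin":[0,0,0]}'
python3 -m creep '{"xyz":[[7,0,0],[6,0,-4],[6,0,-4],[13,0,-5],[12,0,-2]],"spin":[0,0,0,0,0]}'
python3 -c "
from h import *
shift(loc2w(0,.069),.1,1.676)
crop('scene',300,90,200,150,4,'s2.png')"
```

```text
time_s: 2.58
ee_pos: [0.5741, 0.2492, 0.1093]
eef_rot: [-3.14, 0.0, 1.677]
force: [-0.3, 0.4, 0.7]
grip_width: 0.0006
time_s: 3.2
ee_pos: [0.5702, 0.2936, 0.1251]
eef_rot: [3.141, -0.0, 1.675]
force: [0.6, -1.1, -0.5]
grip_width: 0.0006
shift mm [-1.2744 -1.0744  3.0818] yaw 1.6750024150261655 spin to 1.676 -0.0009975849738343978
```

View pics/s2.png

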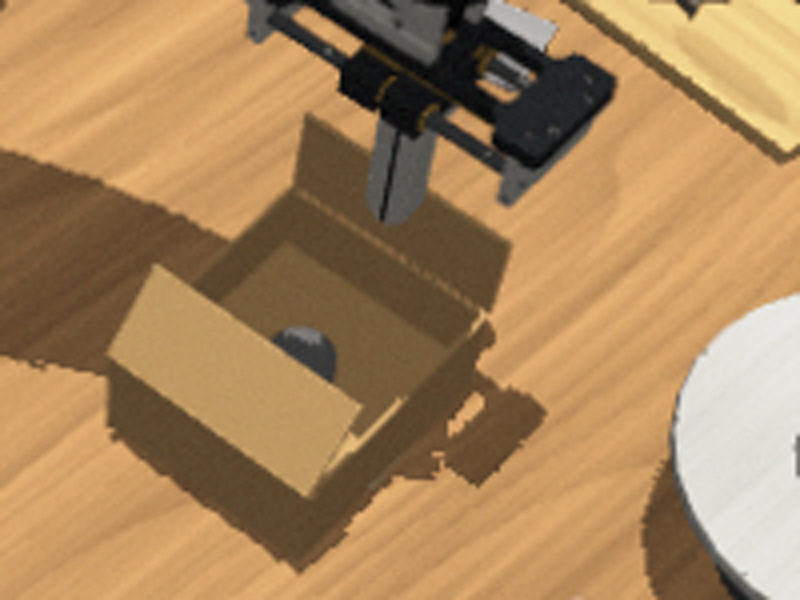

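The left flap is now nearly upright, with its free edge from crop (308,115) to (510,243). The finger is against its inner face. I'll keep folding it over.

```bash

python3 -m creep '{"xyz":[[12,0,2],[13,0,9],[7,0,9],[4,0,9],[2,0,8]],"spin":[0,0,0,0,0]}'
python3 -m creep '{"xyz":[[0,0,2],[0,0,0]],"spin":[0,0]}'
python3 -c "
from h import *
shift(loc2w(0,.107),.064,1.676)
crop('scene',300,90,200,150,4,'s3.png')"
```

```text
time_s: 3.88
ee_pos: [0.5661, 0.3303, 0.0865]
eef_rot: [-3.141, 0.0, 1.675]
force: [-0.3, 0.3, 0.1]
grip_width: 0.0004
time_s: 4.12
ee_pos: [0.5664, 0.3301, 0.0855]
eef_rot: [-3.142, -0.0, 1.675]
force: [0.4, -0.6, 0.2]
grip_width: 0.0003
shift mm [-0.0243 -1.096  -0.5244] yaw 1.6745306332035805 spin to 1.676 -0.0014693667964194024
```

View pics/s3.png

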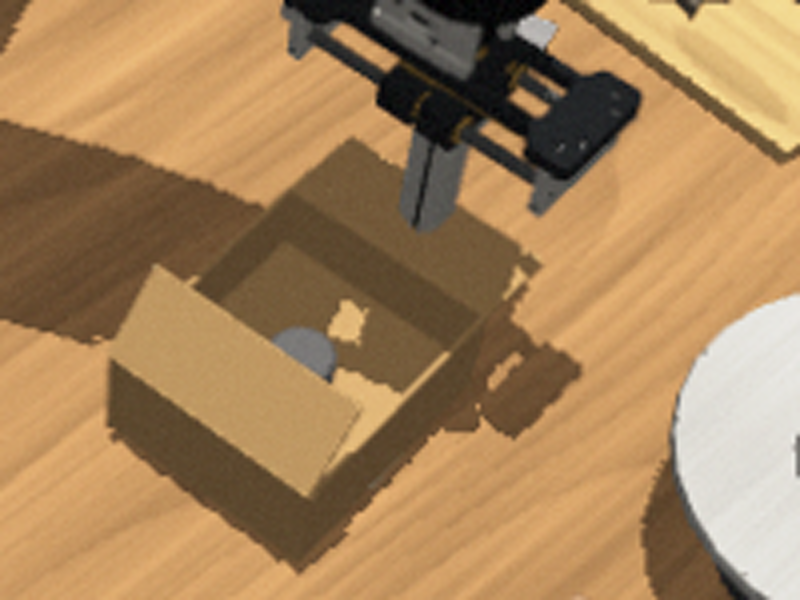

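```bash

python3 -c "
from h import *
def loc(w):
    d=w[:2]-C;c,s=np.cos(YAW),np.sin(YAW);return np.array([c*d[0]+s*d[1],-s*d[0]+c*d[1]])*1e3
for q in ((353,138),(540,265)):
  for z in (.05,.06,.064,.07): print(z,loc(onz('scene',((q[0]+.5)/4-.5+300,(q[1]+.5)/4-.5+90),z)))
"
```

```text
0.05 [-68.7514 134.3017]
0.06 [-64.0884 126.659 ]
0.064 [-62.2233 123.6018]
0.07 [-59.4255 119.0162]
0.05 [ 63.695  132.5865]
0.06 [ 66.9724 124.9617]
0.064 [ 68.2834 121.9118]
0.07 [ 70.2499 117.3369]
```

```bash

python3 -m creep '{"xyz":[[0,0,-35],[0,0,-40],[-50,-1,0],[-50,0,0],[-29,0,0]],"spin":[0,0,0,0,0]}'
python3 -m creep '{"xyz":[[0,0,30],[0,0,31],[0,0,0]],"spin":[0,0,0]}'
python3 -c "
from h import *
shift(loc2w(0,-.022),.077,1.676)
crop('scene',300,90,200,150,4,'s4.png')"
```

```text
time_s: 4.8
ee_pos: [0.579, 0.1997, 0.1611]
eef_rot: [3.141, -0.0, 1.673]
force: [-0.0, 0.8, -0.3]
grip_width: 0.0001
time_s: 5.18
ee_pos: [0.5778, 0.2015, 0.098]
eef_rot: [-3.138, 0.001, 1.675]
force: [-0.4, -0.0, 0.3]
grip_width: 0.0004
shift mm [ 0.1454  0.9887 -1.0325] yaw 1.6745114391102833 spin to 1.676 -0.0014885608897166058
```

View pics/s4.png

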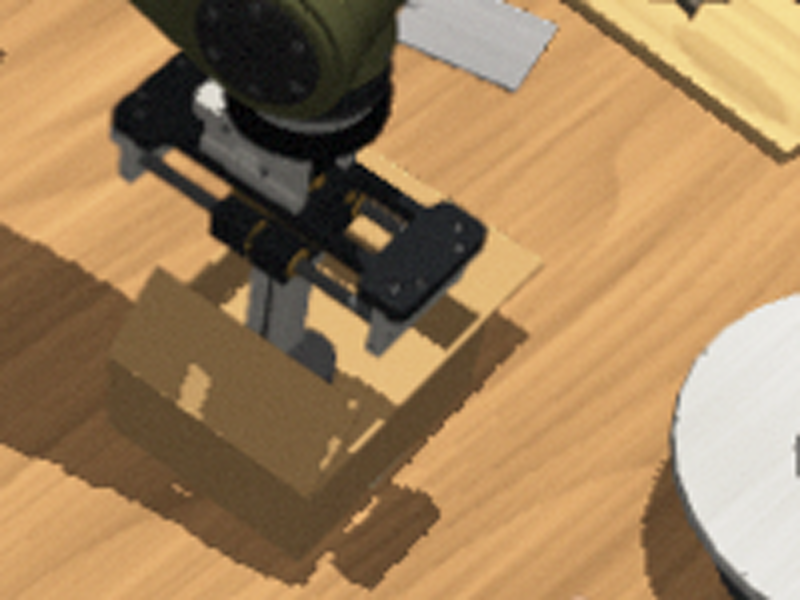

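The left flap now lies level outside the carton. The finger is down inside the right flap without touching it, so I'll swing the right flap the same way.

```bash

python3 -m creep '{"xyz":[[-6,1,-2],[-7,0,-8],[-10,0,-7],[-12,0,-5],[-13,0,-3]],"spin":[0,0,0,0,0]}'
python3 -c "
from h import *
shift(loc2w(0,-.070),.101,1.676)
crop('scene',300,90,200,150,4,'s5.png')"
```

```text
time_s: 5.85
ee_pos: [0.5848, 0.1533, 0.125]
eef_rot: [3.141, -0.0, 1.675]
force: [0.5, 1.2, 0.7]
grip_width: 0.0004
shift mm [ 0.7997 -0.9238  1.9992] yaw 1.674606366663188 spin to 1.676 -0.0013936333368118614
```

View pics/s5.png

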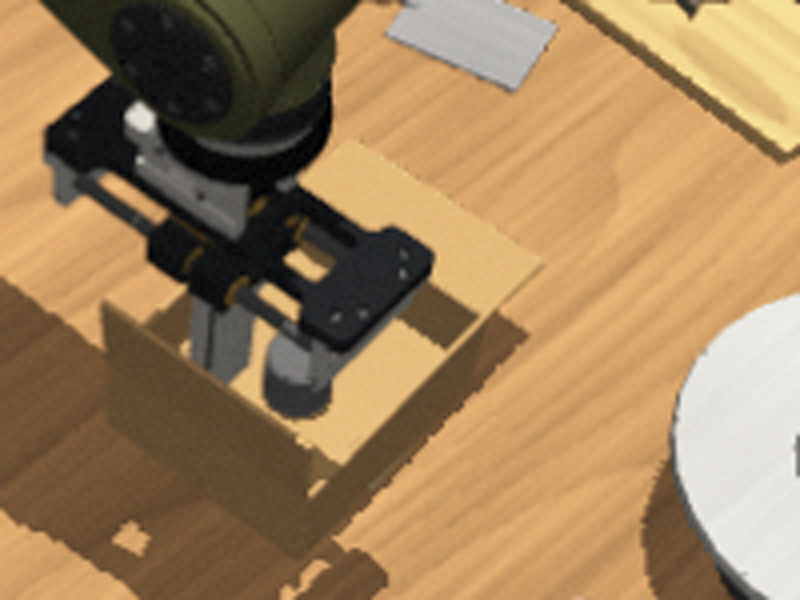

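The right flap is now upright, its top edge running from crop (103,303) to (310,435), and the cap is in view at (297,385).

```bash

python3 -m creep '{"xyz":[[-12,0,2],[-13,0,9],[-7,0,9],[-4,0,9],[-2,0,8]],"spin":[0,0,0,0,0]}'
python3 -m creep '{"xyz":[[0,0,2],[0,0,0]],"spin":[0,0]}'
python3 -m creep '{"xyz":[[0,0,-35],[0,0,-45],[-30,0,-30],[-40,0,0]],"spin":[0,0,0,0]}' 60 10
python3 -c "
from h import *
crop('scene',300,90,200,150,4,'s6.png')
crop('top',100,180,200,150,4,'t6.png')"
```

```text
time_s: 6.52
ee_pos: [0.5885, 0.1164, 0.0865]
eef_rot: [-3.141, 0.0, 1.675]
force: [-0.4, 0.3, 1.0]
grip_width: -0.0002
time_s: 6.78
ee_pos: [0.5886, 0.1167, 0.0854]
eef_rot: [-3.142, 0.0, 1.675]
force: [0.4, 0.2, 1.0]
grip_width: 0.0004
time_s: 7.28
ee_pos: [0.5968, 0.0469, 0.1987]
eef_rot: [3.136, 0.0, 1.677]
force: [0.7, 0.4, -0.6]
grip_width: 0.0371
```

View pics/s6.png

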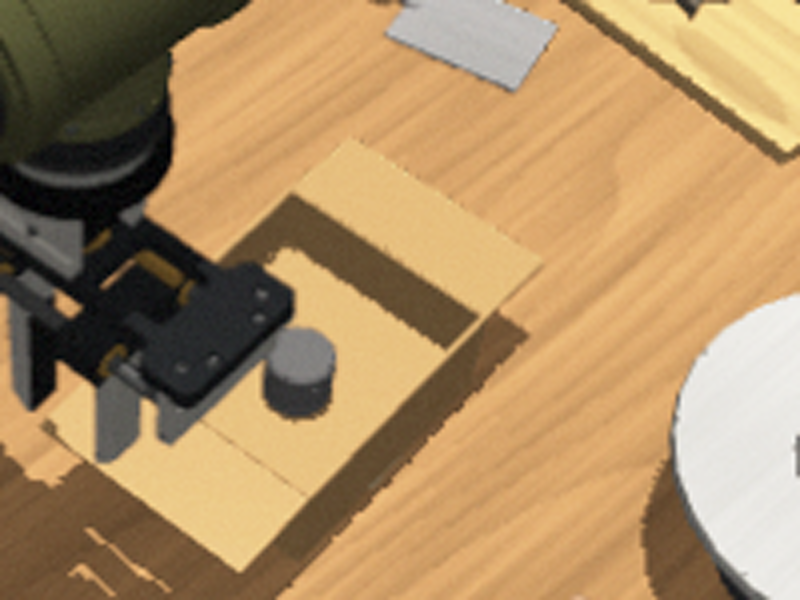

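View pics/t6.png

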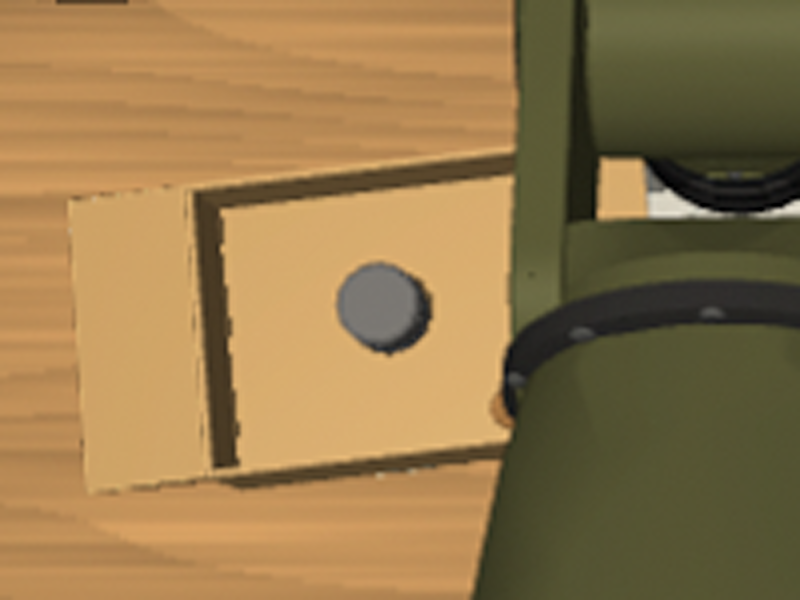

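Both flaps look folded right back. The top view shows the left flap's outer corners at crop (70,200) and (90,492), and the cap's top face at (378,305). The scene view shows the cap's top at (302,356). Next I'll measure the flaps and the cap.

```bash

cat >> h.py <<'E'
def loc(w):
    d=np.asarray(w)[:2]-C;c,s=np.cos(YAW),np.sin(YAW);return np.array([c*d[0]+s*d[1],-s*d[0]+c*d[1]])*1e3
S4=lambda x,y:((x+.5)/4-.5+300,(y+.5)/4-.5+90)
T4=lambda x,y:((x+.5)/4-.5+100,(y+.5)/4-.5+180)
E
python3 -c "
from h import *
for s,t in (((540,262),(70,200)),((350,138),(90,492)),((302,356),(378,305))):
    x,e=tri(S4(*s),T4(*t)); print(x,loc(x),e[0])
for q in ((240,572),(48,425)):
    for z in (.054,.064): print(z,loc(onz('scene',S4(*q),z)))
print('cap top@.054',onz('top',T4(378,305),.054),onz('scene',S4(302,356),.054))
im=cv2.imread('pics/s6.png')[320:420,255:345];g=cv2.cvtColor(im,6);hs=cv2.cvtColor(im,cv2.COLOR_BGR2HSV)
m=((hs[:,:,1]<50)&(g>85)).astype(np.uint8);c,_=cv2.findContours(m,0,1);c=max(c,key=cv2.contourArea);e=cv2.fitEllipse(c);print('scene top face',e[0][0]+255,e[0][1]+320,e[1],cv2.boundingRect(c))
im=cv2.imread('pics/t6.png')[250:370,325:445];g=cv2.cvtColor(im,6);hs=cv2.cvtColor(im,cv2.COLOR_BGR2HSV)
m=((hs[:,:,1]<50)&(g>85)).astype(np.uint8);c2,_=cv2.findContours(m,0,1);c2=max(c2,key=cv2.contourArea);f=cv2.fitEllipse(c2);print('top top face',f[0][0]+325,f[0][1]+250,f[1])
a=S4(e[0][0]+255,e[0][1]+320);b=T4(f[0][0]+325,f[0][1]+250);print(tri(a,b),onz('top',b,.054),onz('scene',a,.054))
"
```

```text
[0.6278 0.3608 0.0566] [ 65.4406 131.0616] 1.778304758215459
[0.4959 0.3457 0.055 ] [-67.4072 129.8378] 0.5512356277193314
[0.5816 0.2225 0.047 ] [ 4.9772 -1.6682] 0.1965758651968456
0.054 [  68.3243 -129.4666]
0.064 [  71.5669 -134.3706]
0.054 [ -61.8512 -129.0204]
0.064 [ -57.2411 -133.9292]
cap top@.054 [0.5806 0.2212 0.054 ] [0.5847 0.2183 0.054 ]
scene top face 297.66412353515625 355.5486183166504 (53.1768798828125, 76.35723114013672) (0, 6, 80, 58)
top top face 377.43689346313477 303.59728240966797 (75.46339416503906, 78.11373138427734)
(array([0.5812, 0.2212, 0.0489]), [np.float64(1.5437580370099035), np.float64(1.5437580370098765)]) [0.5812 0.2215 0.054 ] [0.583  0.2167 0.054 ]
```

```bash

python3 -c "
from h import *
shift((.5825,.2200),.09,1.676)"
```

```text
shift mm [176.2957   4.1077  84.3267] yaw 1.6722320574407472 spin to 1.676 -0.003767942559252724
```

```bash

python3 -m creep '{"xyz":[[55,0,0],[55,4,0],[55,0,25],[11,0,35],[0,0,0]],"spin":[0,0,0,0,0]}'
python3 -c "
from h import *
shift((.5825,.2200),.09,1.676)
crop('scene',300,90,200,150,4,'s7.png')
crop('top',100,180,200,150,4,'t7.png')"
```

```text
time_s: 8.0
ee_pos: [0.58, 0.2233, 0.1332]
eef_rot: [-3.137, 0.001, 1.677]
force: [-0.2, -0.1, 1.3]
grip_width: 0.0598
shift mm [-3.5865  2.0906 21.2028] yaw 1.6767824636768744 spin to 1.676 0.0007824636768745119
```

View pics/s7.png

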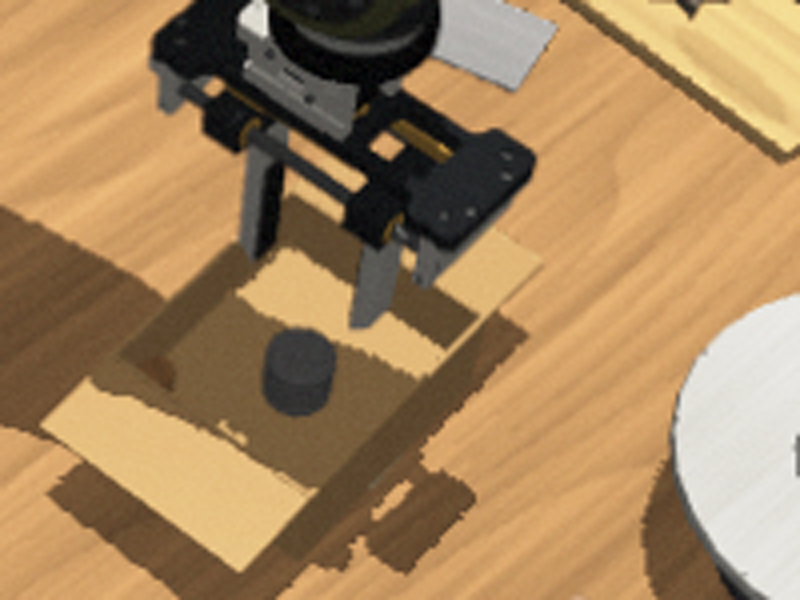

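View pics/t7.png

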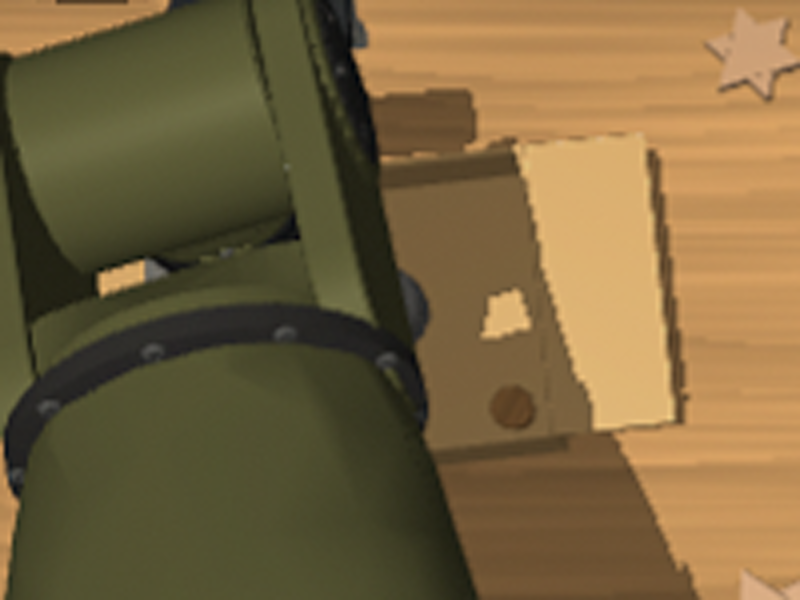

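The cap stands clear at scene crop (298,372). There is also a brown disc in the carton's near right corner, at top crop (512,408), well away from the finger path. The fingertips are at scene crop (257,250) and (365,320). I'll check them against the kinematics.

```bash

python3 -c "
from h import *
o=ctrl.get_obs();p=np.array(o['ee_pos']);p[2]-=.022;g=o['grip_width']/2*1e3
y=o['eef_rot'][2];X=np.array([np.cos(y),np.sin(y),0]);Y=np.array([np.sin(y),-np.cos(y),0])
for s in (-1,1):
  for a,b in ((-8,g),(8,g),(8,g+12.5),(-8,g+12.5)):
    q=proj('scene',p+X*a/1e3+Y*b*s/1e3); print(s,a,b,(q-[300,90]+.5)*4-.5)
print(loc(onz('top',T4(512,408),.03)))
print(loc((.5825,.22)))
im=cv2.imread('pics/s7.png')[220:340,230:420]
cv2.imwrite('pics/s7z.png',cv2.resize(im,None,fx=4,fy=4))
"
```

```text
-1 -8 30.09250359492706 [258.7206 255.8679]
-1 8 30.09250359492706 [278.6655 237.7455]
-1 8 42.59250359492706 [259.9294 224.8325]
-1 -8 42.59250359492706 [239.9506 242.8148]
1 -8 30.09250359492706 [351.0144 320.2144]
1 8 30.09250359492706 [370.7709 301.398 ]
1 8 42.59250359492706 [390.2936 314.9269]
1 -8 42.59250359492706 [370.5817 333.8915]
[-46.236  -56.2776]
[ 5.5896 -4.209 ]
```

View pics/s7z.png

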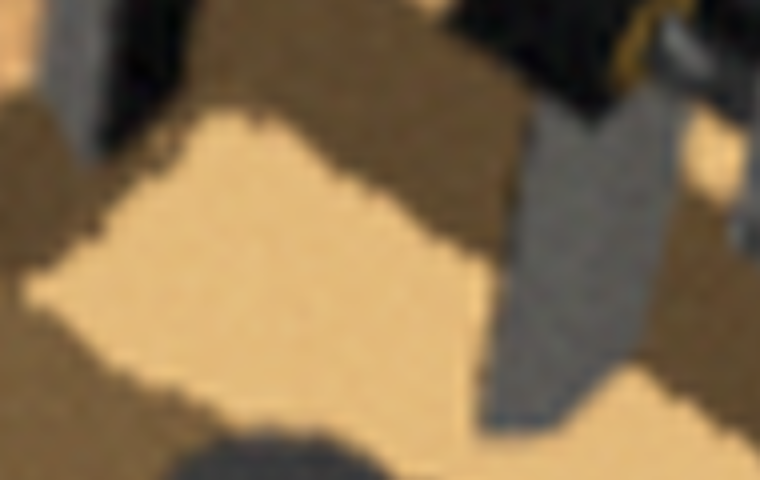

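```bash

python3 -m creep '{"xyz":[[-2.6,2.2,25],[0,0,30],[0,0,20],[0,0,0]],"spin":[0,0,0,0]}'
python3 -c "
from h import *
shift((.5825,.2208),.028,1.676)"
```

```text
time_s: 8.6
ee_pos: [0.584, 0.2194, 0.0602]
eef_rot: [-3.141, 0.0, 1.674]
force: [0.8, -1.0, -0.1]
grip_width: 0.06
shift mm [ 1.5125 -1.3846 10.2262] yaw 1.6740820392464824 spin to 1.676 -0.001917960753517578
```

```bash

python3 -m creep '{"xyz":[[1.5,-1.2,10],[0,0,0]],"spin":[0,0]}'
python3 -m creep '{"xyz":[[0,0,0],[0,0,0],[0,0,0],[0,0,0],[0,0,0]],"spin":[0,0,0,0,0]}' 30 45
python3 -c "
from h import *
shift((.5825,.2208),.028,1.676)
crop('scene',300,90,200,150,4,'s8.png')"
```

```text
time_s: 8.85
ee_pos: [0.5826, 0.2214, 0.0505]
eef_rot: [-3.142, 0.0, 1.675]
force: [0.1, 0.2, 0.2]
grip_width: 0.0599
time_s: 9.48
ee_pos: [0.5828, 0.2214, 0.0507]
eef_rot: [3.141, -0.0, 1.675]
force: [-0.3, 0.4, 3.8]
grip_width: 0.0369
shift mm [-0.5685 -0.3904  0.7487] yaw 1.6748065663445417 spin to 1.676 -0.0011934336554582092
```

View pics/s8.png

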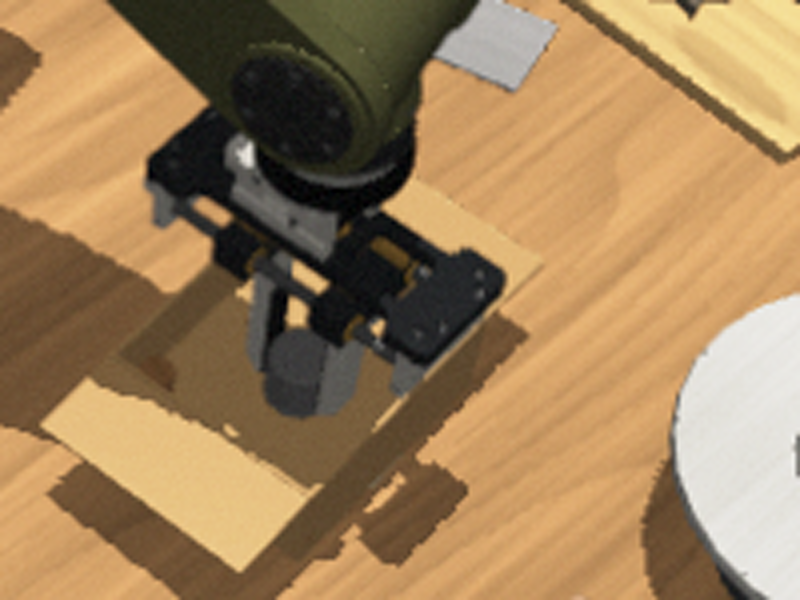

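The gripper has closed on the cap at 36.9 mm. I'll lift it and see how it sits between the pads.

```bash

python3 -m creep '{"xyz":[[0,0,-20],[0,0,-40],[0,0,-40],[0,0,-40],[0,0,0]],"spin":[0,0,0,0,0]}'
python3 -c "
from h import *
print(ctrl.get_obs()['ee_pos'],ctrl.get_obs()['eef_rot'])
S=ctrl.camera('scene');q=proj('scene',np.array(ctrl.get_obs()['ee_pos']));x,y=int(q[0])-50,int(q[1])-40;print(x,y)
crop('scene',x,y,100,75,8,'s9.png',S)"
```

```text
time_s: 10.15
ee_pos: [0.5837, 0.2217, 0.195]
eef_rot: [3.135, -0.001, 1.675]
force: [-0.0, -0.8, 0.3]
grip_width: 0.037
[0.5837 0.2217 0.195 ] [ 3.1353 -0.0013  1.6749]
332 94
```

View pics/s9.png

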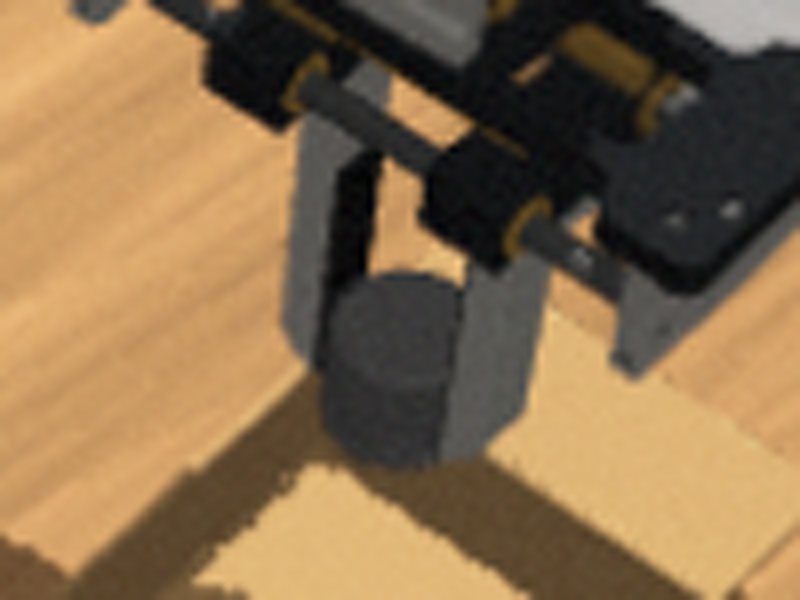

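The cap is held upright. Its top face's left edge is at crop (326,330) and its upper edge at (400,270). The near inner corner of the right fingertip is at (440,460). From these I'll work out the cap's offset in the grip.

```bash
cat >> h.py <<'E'
def frame():
    o=ctrl.get_obs();p=np.array(o['ee_pos']);from scipy.spatial.transform import Rotation as R
    return p,R.from_euler('xyz',o['eef_rot']).as_matrix()
def pt(a,b,c):  # tool coords mm
    p,R=frame(); return p+R@np.array([a,b,c])/1e3
E
python3 -c "
from h import *
x0,y0=332,94
Z=lambda q:(np.array(q)-[x0,y0]+.5)*8-.5
for a in (-8,8):
  for b in (-18.5,18.5): print('tip',a,b,Z(proj('scene',pt(a,b,22))))
for o in (-6,-4,-2,0,2,4):
  tt=np.linspace(0,6.283,181)
  top=np.array([Z(proj('scene',pt(o+19*np.cos(t),19*np.sin(t),-3.5))) for t in tt]);bot=np.array([Z(proj('scene',pt(o+19*np.cos(t),19*np.sin(t),29.5))) for t in tt])
  print(o,'top L %.0f T %.0f R %.0f'%(top[:,0].min(),top[:,1].min(),top[:,0].max()),'bot B %.0f L %.0f'%(bot[:,1].max(),bot[:,0].min()))
"
```

```text
tip -8 -18.5 [316.3543 367.3201]
tip -8 18.5 [435.262  448.0504]
tip 8 -18.5 [357.7872 330.0627]
tip 8 18.5 [476.436  409.8752]
-6 top L 311 T 273 R 471 bot B 484 L 300
-4 top L 316 T 268 R 476 bot B 479 L 305
-2 top L 321 T 264 R 481 bot B 474 L 310
0 top L 327 T 259 R 486 bot B 470 L 315
2 top L 332 T 254 R 492 bot B 465 L 321
4 top L 337 T 250 R 497 bot B 460 L 326
```

```bash

python3 -c "
from h import *
s=lambda x,y:(205+(x-390+.5)/6.5-.5,275+(y+.5)/6.5-.5)
a=np.array(s(508,85))
for d in ((0,0),(-.2,-1.1)): print(onz('scene',a+d,.124), onz('scene',np.array(s(522,128))+d,.098))
shift((.6045,-.1838),.1575+.0075)"
```

```text
[ 0.6054 -0.1858  0.124 ] [ 0.6063 -0.1864  0.098 ]
[ 0.6035 -0.1848  0.124 ] [ 0.6044 -0.1854  0.098 ]
shift mm [-405.2572  -20.6658    5.3984] yaw 1.6747800847942722 spin to None None
```

```bash

python3 -m creep '{"xyz":[[-40,0,0],[-55,0,0],[-55,0,0],[-55,0,0],[-55,-5,0]],"spin":[0,0,0,0,0]}'
python3 -m creep '{"xyz":[[-55,-8,0],[-50,-8,0],[-30,0,0],[-10,0,3],[0,0,0]],"spin":[0,0,0,0,0]}'
python3 -m creep '{"xyz":[[0,0,0],[0,0,0]],"spin":[0,0]}'
python3 -c "
from h import *
shift((.6038,-.1843),.1575+.0075)
S=ctrl.camera('scene');q=proj('scene',pt(0,0,40));x,y=int(q[0])-50,int(q[1])-40;print(x,y)
crop('scene',x,y,100,75,8,'s10.png',S)
crop('top',340,160,160,120,5,'t10.png')"
```

```text
time_s: 10.82
ee_pos: [0.6042, -0.0395, 0.1893]
eef_rot: [-3.14, -0.0, 1.675]
force: [1.7, -0.3, -0.1]
grip_width: 0.0368
time_s: 11.45
ee_pos: [0.6035, -0.1832, 0.1864]
eef_rot: [-3.14, -0.001, 1.675]
force: [-0.3, 0.4, -0.3]
grip_width: 0.037
time_s: 11.7
ee_pos: [0.604, -0.1826, 0.1876]
eef_rot: [3.142, -0.0, 1.676]
force: [0.3, -0.3, -0.5]
grip_width: 0.0367
shift mm [-1.6561 -0.3619  0.582 ] yaw 1.6760220620508672 spin to None None
171 240
```

View pics/s10.png

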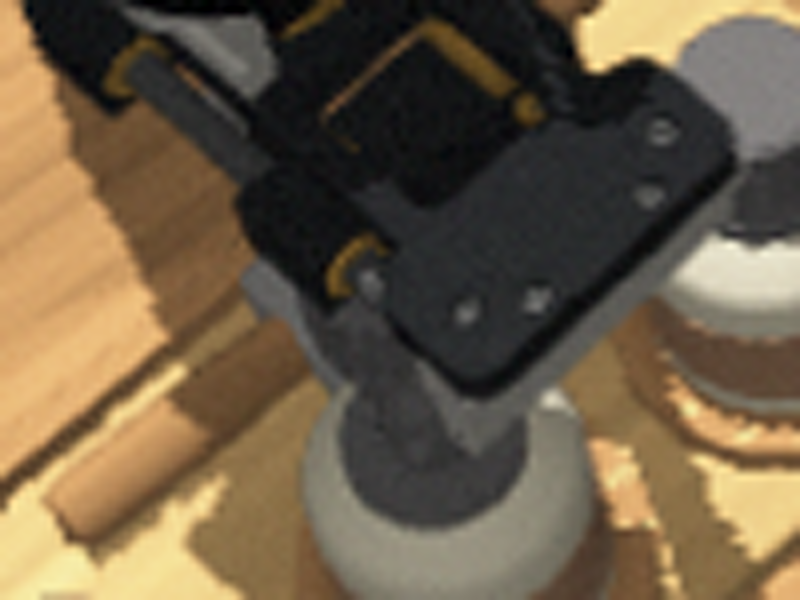

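View pics/t10.png

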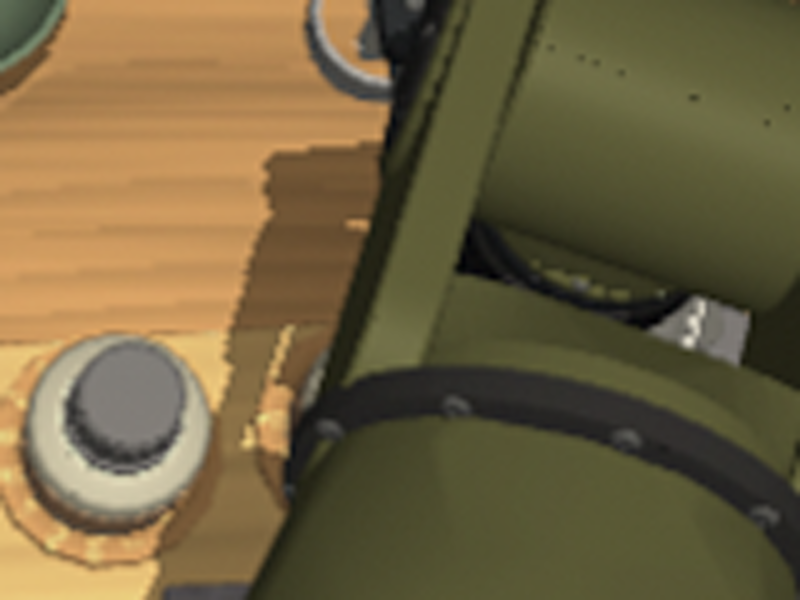

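In the scene view the gripper's end plate hides most of the cap, though the cap lies over the neck, whose ring is centred near (435,455). The arm hides the jar from the top camera. I'll trust the corrected position, move over, and go down in small steps watching the force.

```bash

python3 -m creep '{"xyz":[[-1.7,-0.3,15],[0,0,15],[0,0,0],[0,0,0]],"spin":[0,0,0,0]}'
python3 -c "
from h import *
shift((.6038,-.1843),.1575)
o=ctrl.get_obs();print(o['ee_pos'],o['force'],o['moment'])"
python3 -m creep '{"xyz":[[0,0,3],[0,0,3],[0,0,0]],"spin":[0,0,0]}'
python3 -c "
from h import *
o=ctrl.get_obs();print(o['ee_pos'],o['force'],o['moment'])"
```

```text
time_s: 12.3
ee_pos: [0.6038, -0.1854, 0.1575]
eef_rot: [3.142, 0.0, 1.675]
force: [-0.1, 1.0, 0.0]
grip_width: 0.0367
shift mm [  1.1238   0.1084 -21.9942] yaw 1.6747301215157917 spin to None None
[ 0.6038 -0.1854  0.1575] [-0.0708  1.0236  0.0433] [-0.0589  0.0664 -0.0693]
time_s: 12.68
ee_pos: [0.6036, -0.1853, 0.1512]
eef_rot: [-3.141, -0.0, 1.675]
force: [0.5, 0.6, -0.2]
grip_width: 0.037
[ 0.6036 -0.1853  0.1512] [ 0.4689  0.5906 -0.1586] [-0.0741  0.0424 -0.0026]
```

```bash

python3 -m creep '{"xyz":[[0.6,0,2],[0,0,2],[0,0,0]],"spin":[0,0,0]}'
python3 -m creep '{"xyz":[[0,0,2],[0,0,2],[0,0,0]],"spin":[0,0,0]}'
python3 -c "
from h import *
S=ctrl.camera('scene')
crop('scene',171,240,100,75,8,'s11.png',S)
o=ctrl.get_obs();print(o['ee_pos'],o['force'],o['moment'])"
```

```text
time_s: 13.05
ee_pos: [0.6036, -0.1848, 0.1473]
eef_rot: [-3.141, -0.0, 1.675]
force: [-0.6, 0.0, -0.2]
grip_width: 0.0369
time_s: 13.42
ee_pos: [0.6036, -0.1848, 0.1432]
eef_rot: [-3.141, -0.0, 1.675]
force: [-0.1, 0.5, -0.1]
grip_width: 0.0368
[ 0.6036 -0.1848  0.1434] [-0.374  -0.0042  0.3889] [-0.0311  0.0606  0.0526]
```

View pics/s11.png

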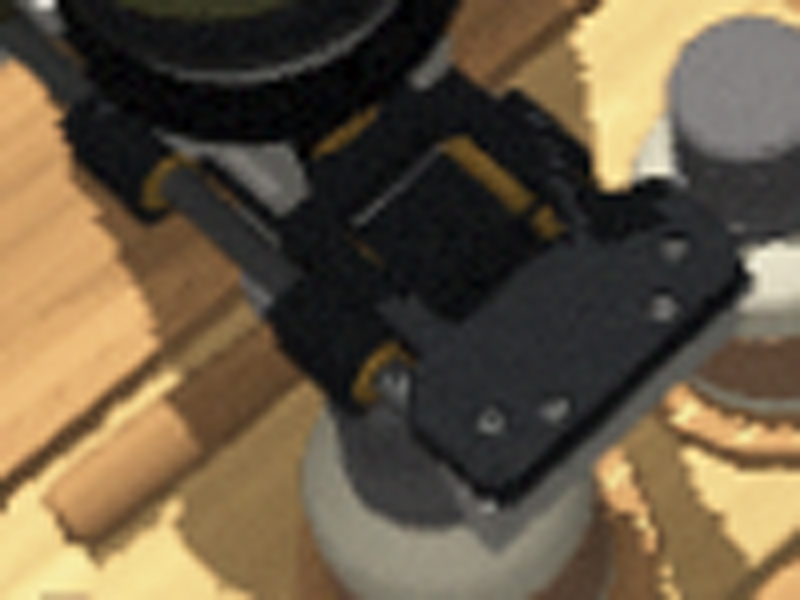

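No contact force with the cap's rim about 10 mm below the spout tip, so the spout is inside the cap. I'll press on through the beads.

```bash

for i in 1 2 3; do :; done
python3 -m creep '{"xyz":[[0,0,1.5],[0,0,1.5],[0,0,0]],"spin":[0,0,0]}'
python3 -m creep '{"xyz":[[0,0,1.5],[0,0,1.5],[0,0,0]],"spin":[0,0,0]}'
python3 -m creep '{"xyz":[[0,0,1.5],[0,0,1.5],[0,0,0]],"spin":[0,0,0]}'
```

```text
time_s: 13.85
ee_pos: [0.6038, -0.1848, 0.1406]
eef_rot: [3.141, 0.0, 1.675]
force: [-0.3, 0.1, 2.0]
grip_width: 0.0371
time_s: 14.22
ee_pos: [0.6041, -0.1849, 0.1384]
eef_rot: [3.14, 0.001, 1.675]
force: [-0.5, 0.4, 8.5]
grip_width: 0.0367
time_s: 14.6
ee_pos: [0.6034, -0.1846, 0.1335]
eef_rot: [-3.141, -0.001, 1.675]
force: [1.8, 0.1, -2.8]
grip_width: 0.0368
```

The force rose to 8.5 N and then dropped to -2.8 N, which is the click. I'll carry on down to the neck.

```bash

python3 -m creep '{"xyz":[[0,0,1.5],[0,0,1.5],[0,0,0]],"spin":[0,0,0]}'
python3 -m creep '{"xyz":[[0,0,1],[0,0,1],[0,0,0]],"spin":[0,0,0]}'
python3 -m creep '{"xyz":[[0,0,0.5],[0,0,0]],"spin":[0,0]}'
python3 -m creep '{"xyz":[[0,0,0.5],[0,0,0]],"spin":[0,0]}'
```

```text
time_s: 14.98
ee_pos: [0.6033, -0.1847, 0.1306]
eef_rot: [-3.14, -0.001, 1.675]
force: [0.9, -0.0, -10.7]
grip_width: 0.0369
time_s: 15.35
ee_pos: [0.6038, -0.1848, 0.1298]
eef_rot: [3.141, 0.0, 1.675]
force: [-1.3, 0.3, -1.0]
grip_width: 0.0369
time_s: 15.6
ee_pos: [0.6038, -0.1849, 0.1292]
eef_rot: [3.141, 0.0, 1.675]
force: [-0.3, 0.4, 0.0]
grip_width: 0.0369
time_s: 15.85
ee_pos: [0.6037, -0.1848, 0.1285]
eef_rot: [3.141, 0.0, 1.675]
force: [-0.3, 0.0, -0.7]
grip_width: 0.0373
```

```bash

python3 -m creep '{"xyz":[[0,0,0.5],[0,0,0]],"spin":[0,0]}'
python3 -m creep '{"xyz":[[0,0,0.5],[0,0,0]],"spin":[0,0]}'
python3 -m creep '{"xyz":[[0,0,0.5],[0,0,0]],"spin":[0,0]}'
```

```text
time_s: 16.1
ee_pos: [0.6037, -0.1848, 0.1279]
eef_rot: [-3.142, -0.0, 1.675]
force: [-0.6, -0.4, 0.0]
grip_width: 0.0367
time_s: 16.35
ee_pos: [0.6037, -0.1848, 0.1277]
eef_rot: [3.141, 0.0, 1.675]
force: [-1.7, 1.1, 3.8]
grip_width: 0.0367
time_s: 16.6
ee_pos: [0.6037, -0.1848, 0.1277]
eef_rot: [3.141, 0.0, 1.675]
force: [-3.9, 1.4, 7.6]
grip_width: 0.0371
```

The cap bottoms out at TCP z = 0.1277, against 0.1275 expected for fully home, and the push builds from there. I'll trim it to about 10 N.

```bash

python3 -m creep '{"xyz":[[0,-0.2,0.3],[0,0,0],[0,0,0]],"spin":[0,0,0]}'
python3 -c "
from h import *
S=ctrl.camera('scene')
F=[]
for i in range(5): ctrl.camera('top'); F.append(ctrl.get_obs()['force'])
print(np.array(F)); print(ctrl.get_obs())
crop('scene',171,240,100,75,8,'s12.png',S); crop('scene',120,90,400,300,2,'s12b.png',S)"
```

```text
time_s: 16.98
ee_pos: [0.6037, -0.1848, 0.1277]
eef_rot: [3.141, 0.0, 1.675]
force: [-3.9, 1.0, 9.5]
grip_width: 0.0369
[[-4.2313  2.3638  9.1326]
 [-3.5108  0.955  10.0926]
 [-3.7387  1.8821  9.3082]
 [-3.2656  1.4722  8.992 ]
 [-3.7699  1.3769 10.1675]]
{'time_s': 17.275, 'qpos': array([-0.3551,  0.5694,  1.3768,  0.    ,  1.1942, -0.4592]), 'joint_vel': array([ 0.0003, -0.0015, -0.0003,  0.0004, -0.0004, -0.0009]), 'tau': array([ -0.3085, -60.3158, -31.379 ,   0.0151,  -1.0583,  -0.0017]), 'ee_pos': array([ 0.6037, -0.1848,  0.1277]), 'eef_rot': array([3.1406, 0.0005, 1.6749]), 'force': array([-3.7699,  1.3769, 10.1675]), 'moment': array([ 0.2264,  0.7973, -0.032 ]), 'grip_width': 0.036362222948404445}
```

View pics/s12.png

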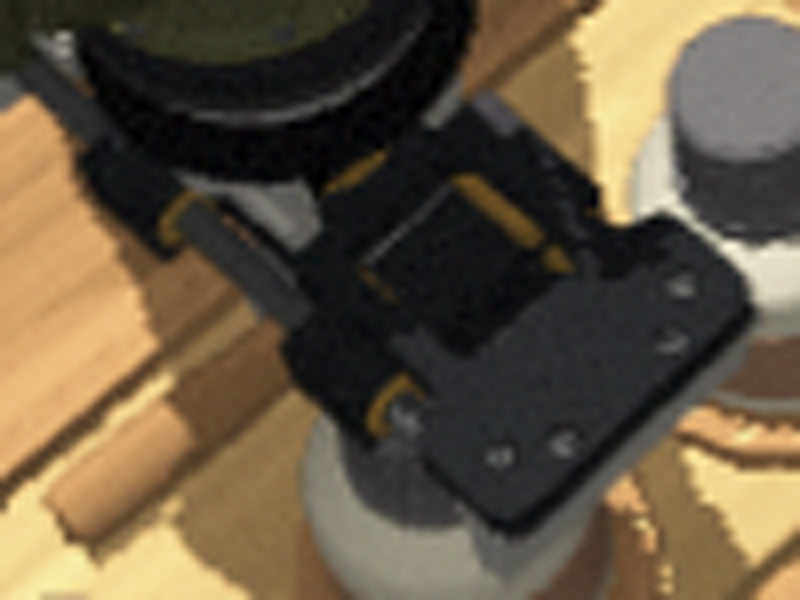

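View pics/s12b.png

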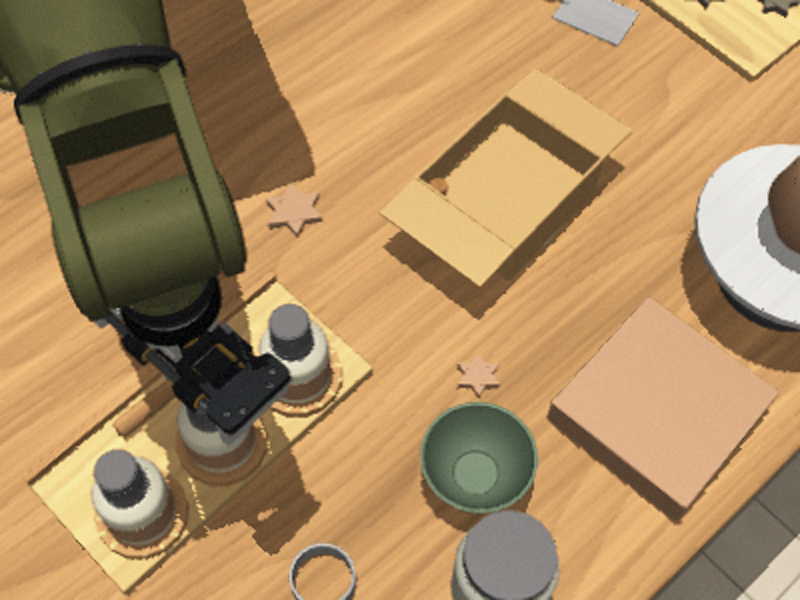

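The last picture shows both flaps folded back and the carton empty except for the brown disc. The brush, stars and bowl are where they were. The cap is on the neck and the push is holding at 9.0–10.2 N, so I'm handing in.

```bash
python3 -c "
from h import *
print(ctrl.get_obs()['force']);print(ctrl.hand_in())"
```

```text
[-3.7699  1.3769 10.1675]
the job is handed in; nothing more can be done
None
```

The cap is on the open middle jar and fully home. I handed in at about 17 s with the gripper still holding it and pushing down at about 10 N. `hand_in()` gave no verdict.

- **Flaps:** I swung the left flap and then the right along their arcs. The pictures show both lying level outside the carton. Triangulation put the left flap's edge at about z = 56 mm, slightly past level, but the two-view heights read about 5 mm low throughout.
- **Cap and click:** I gripped the cap at 45 N and lowered it over the spout. The push rose to 8.5 N, and the click showed as a drop to -2.8 N.
- **Seating:** The beads then drew the cap down. It bottomed out at TCP z = 127.7 mm, against about 127.5 mm expected for fully home. The cap did not appear to slip in the grip.
- **Final push:** The last readings were 9.0–10.2 N downward, steady.

Checks that were weak or disagreed:
- **Camera offset:** The two cameras disagreed by about 3 mm on positions. I corrected the scene view using the known fingertip positions.
- **Hidden fit:** Near the end the gripper and arm hid the cap from both cameras, so seating is judged from force and height, not seen directly.
- **Sideways force:** About 4 N of sideways force remained on the tool during the final push, and a 0.2 mm sideways correction did not remove it.
- **Other objects:** The brush, stars and bowl looked unmoved in the last scene picture, though the gripper hid part of the brush. A small brown disc in the carton, not on the task list, was left where it was.

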